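# Hold the sample cell in the light path

### The job

Open the lamp's shutter fully by sliding its orange grip as far as it goes towards the front of the optical bench. Then take the glass cell with the blue stopper out of the rack, gripping it by its two frosted faces only (never by the clear windows or the stopper), and hold it still in the light path, midway between lamp and detector: upright, windows square to the beam, the beam passing through the glass a little below its mid-height. Finish while still holding it there, with neither cell nor robot touching the optical bench, and leave the other cells and the dish alone.

Things in the scene. Friction and masses are not known exactly. Their poses are not given: they have to be found in the camera images.
- bench: Fixed optical bench: black base plate 130 x 400 x 14 mm (x, y, z), lamp at its +y end, detector at its -y end. Origin: centre of the plate's underside, on the work surface; z up. The beam runs along its y axis, 120 mm above the work surface. Its front (-x) roughly faces the robot. Left or right of the robot, turned up to 0.25 rad. Cyan line on the plate under the beam, cross tick at its middle.
- lamp_front (a point): Centre of the lamp's lens, in the front of a brass collar (radius 24 mm), at bench y = +98 mm on the beam. Behind it the light-grey lamp house, 90 x 85 mm (bench x, y), spans y +110 to +195 mm, top 159 mm high. In front of it, at bench y = 85 mm, a shutter track 14 mm thick crosses (x -95 to +65 mm, top 71 mm high); the black shutter blade stands on it.
- detector_front (a point): Centre of the detector's opening: front of a black tube (radius 22 mm) at bench y = -70 mm on the beam. Behind it the light-grey detector house, 80 x 75 mm (bench x, y), spans y -195 to -120 mm, top 149 mm high. Between bench y = -70 and +78 mm the space above the plate is free.
- beam_mid (a point): The point on the beam where the cell must be held: x = 0, y = 0, 120 mm above the work surface in the bench's frame; axes parallel to the bench's (y along the beam).
- shutter (a joint): Shutter position in m: 0 shut, 0.045 fully open at its end stop; starts between 0 and 0.012. It grows as the blade moves along the bench's -x. It slides with 1.2 N of friction and stays where it is left.
- shutter_grip (a point): Centre of the orange shutter grip: an upright block 14 x 16 x 32 mm (bench x, y, z), centre 186 mm and top 202 mm above the work surface, free all round and above. At bench y = 85 mm and bench x = minus the joint value. Below it a black neck 14 x 4 mm (bench x, y; 157 to 177 mm high), then the black blade 44 x 4 mm (71 to 159 mm high).
- rack: Fixed dark slate rack block 70 x 200 x 30 mm (x, y, z), origin at the centre of its underside, with three pockets in a row at y = -60, 0, +60 mm, each 20 x 30 mm and 18 mm deep (floor 12 mm above the work surface). Stands left or right of the robot, turned up to 0.4 rad. Each pocket holds one cell, in an order drawn anew; the cells' axes are parallel to the rack's.
- cell: The wanted glass cell, blue stopper, 45 to 80 g. Origin: centre of its underside, z up. Two frosted (whitish) faces at its x = -9 and +9 mm (18 mm apart, 24 mm wide, 62 mm high): grip these. Clear windows at y = -14 and +14 mm. Glass 62 mm high, 72 mm with stopper; in the rack 44 mm of glass stands above the rack's top. Light must pass through along its y axis, in either sense.
- cell_eye (a point): Point a little below the glass's mid-height, where the beam should pass: 25 mm above the cell's underside, on its centre line.
- cell_window_a: The clear window at the cell's y = +14 mm, 13 mm wide, 62 mm high, 2 mm thick; origin at the middle of its lower edge. Not to be touched with the fingers.
- cell_window_b: The clear window at the cell's y = -14 mm, alike.
- cell_stopper: The blue stopper on top of the cell, 13 x 24 x 10 mm (x, y, z), 2.5 mm narrower on each side than the frosted faces; origin at the centre of its underside. Not to be touched with the fingers.
- spare_red: Another cell of the same shape with a red stopper, standing in the rack. Origin: centre of its underside. To be left alone.
- spare_white: Another cell of the same shape with an off-white stopper, standing in the rack. Origin: centre of its underside. To be left alone.
- dish: Loose closed clear dish, 60 mm across, 15 mm high, on the table beyond the work; origin at the centre of its underside. To be left alone.

How it is judged:
By the outcome, as a careful person would: the job done as asked, in the order asked, and still so for the second after the job is handed in, while the arm keeps its last pose, push and grip.
It also fails if it takes over 58 s, if anything falls off the work surface, if the arm or the gripper's body presses on something with over 40 N, if the wrist force passes 120 N, or if a joint passes its speed limit or range.

### The arm

A 7-joint arm with a two-finger parallel gripper is mounted at the origin on the work surface. World frame = base frame: x ahead of the robot, y to its left, z up, the work surface at z = 0. Lengths are in m, angles in rad, forces in N, time in s.
With the tool pointing down it reaches from about 0.35 to 0.9 m from the base axis. Payload 8.1 kg.
Tool frame: the origin (TCP) lies at the very end of the fingers, on their centre line; the grasp point (between the pads) lies 19 mm behind it (manip.grasp_offset is the distance from the TCP to the grasp point, in m); z points along the fingers, y is the line along which they close (so a half turn about z gives the same grasp; the last joint's range is limited). The gripper opens to 85 mm and grips with 20 to 120 N. Pads are 22 mm wide; open, the fingers measure 114 mm over their backs; the gripper's body (76 mm by 85 mm) begins 54 mm behind the grasp point. The pads swing forward as they close: fully open they stand 13 mm farther back than shut.
Start: joints at [1.232, 0.434, 0.025, 1.573, -0.012, 1.134, -0.075], TCP at [0.146, -0.608, 0.231] pointing down, gripper open.
Joint ranges: [-2.62, 2.62], [-0.44, 2.09], [-1.27, 1.32], [0.08, 2.57], [-1.32, 4.46], [0.12, 2], [-2.74, 2.74]. Speed limits (rad/s): [2.22, 2.22, 3.01, 3.01, 3.14, 3.14, 3.14].

### API

Orientations are given as a rotation vector (axis times angle).
In Python, from workcell import sensors, vision, hand_in, manip gives the robot as it stands.
- The arm moves only by the tool move_arm, never from a script. Its argument "series" is a list of rows, each a list of 2 entries, a list of its own where there are three numbers: the shift along the tool's x, y, z in m, then the turn about the tool's z in rad. In form: [[[dx, dy, dz], turn], ...]. A call has 1 to 12 rows; each row is the pose to reach, as a shift and turn from the pose commanded when the call began, along the tool's axes at that moment; what a row does not reach only later rows make up. A row lasts 1/10 s, in which the tool goes at most 50 mm and 8.59 degrees, less where a joint would pass 70% of its speed; a pose out of reach is approached as far as the arm can. A call with a gripper value outside its range is refused whole. "grip" is the opening, from 0 (shut) to 1 (fully open), set as the call begins (left out, the last holds). The fingers move at their own pace and stop on an object; "squeeze" is the grip in N (left out, the last holds). Time passes only in rows, so rows that repeat a pose let the fingers close. It gives the time, the measured TCP pose, the force, the opening and the grip force at its end, in the units of the state.
- sensors.read_state(): the state, without advancing time (a new reading comes with each control period).
- vision.read_camera(name): name is "scene" or "top"; returns the picture (420x560x3 uint8, blue, green, red); there is no depth.
- vision.camera_info(name): a dict with "K" (3x3 intrinsics, pixels), "eye" and "orientation" of the camera in the world. Camera axes: x right, y up, looking along -z (the intrinsics and any distortion apply to the point x, -y, -z); pixel columns grow to the right and rows downward; lengths in m; the calibration is good to about 2 mm. A picture is of the moment at which its call begins. camera_info takes no time and is no camera call.
- hand_in(): hands the job in; it is judged then, once.
The state is a dict: "t": time; "joint_positions": joint angles; "qvel": joint speeds; "joint_efforts": joint torques, N m; "ee_pos": TCP position; "tcp_rot": TCP orientation; "ft_force": force on the tool from outside, world axes, zero at the start; "moment": the same for the moment, N m; "grip_width": opening from 0.0 (shut) to 1.0 (fully open); "gripper_force": force on a finger pad.
Only numpy, scipy, OpenCV 4.12 (cv2) and the standard library are available. Lean on these libraries where they do the work, as an engineer would, in place of code of your own. Each camera call takes 0.05 s, during which the arm holds its last target. There are 200 camera calls.

## Working session

There is one attempt and no reset: what is moved stays moved. The work goes in short steps, Python scripts to look and compute and a tool call to move; the robot and the scene stay as the last step left them, time stands still between calls to the robot, and variables do not carry over. Pictures are saved under pics/ and viewed, at most 10 in all, crops included, and the job is handed in when it is done.

Besides the shell and the picture viewer there is one more tool, called after "Request:" by a JSON object that holds its "api" and its "payload". move_arm: Moves the arm, as the interface text tells. Its arguments: {"type":"object","properties":{"series":{"type":"array","items":{"type":"array"}},"grip":{"type":"number"},"squeeze":{"type":"number"}},"required":["series"]}

```bash
mkdir -p pics; ls
python3 - <<'E'
from workcell import sensors, vision, manip
import cv2
s=sensors.read_state()
for k in('t','ee_pos','tcp_rot','grip_width','ft_force'):print(k,s[k])
print(manip.grasp_offset)
for n in('scene','top'):
    cv2.imwrite(f'pics/{n}0.png',vision.read_camera(n)); print(vision.camera_info(n))
E
```

```text
pics
t 0.0
ee_pos [ 0.14582272 -0.60724501  0.23053032]
tcp_rot [-3.11831070e+00 -3.69143943e-01  5.10314240e-04]
grip_width 0.996656891589936
ft_force [ 0.03764872  0.14402801 -0.94792739]
0.0187
{'K': array([[493.04852094,   0.        , 275.36228008],
       [  0.        , 493.04852094, 214.87010848],
       [  0.        ,   0.        ,   1.        ]]), 'eye': array([ 0.97330907, -0.57398255,  0.82160798]), 'orientation': array([0.76637841, 0.20545676, 0.4882652 ])}
{'K': array([[445.15679628,   0.        , 277.38664828],
       [  0.        , 445.15679628, 210.20023825],
       [  0.        ,   0.        ,   1.        ]]), 'eye': array([ 0.45300391, -0.00854903,  0.98574269]), 'orientation': array([ 0.17104763, -0.1402445 , -1.5711106 ])}
```

View pics/scene0.png

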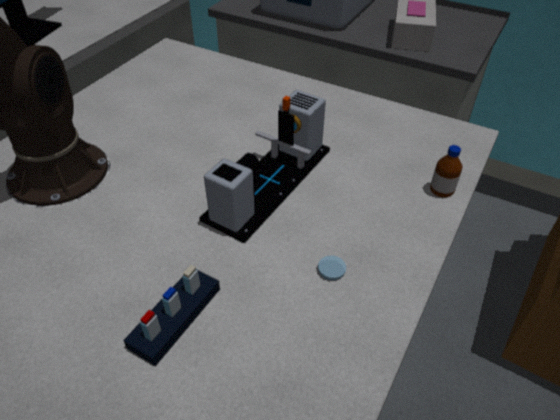

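View pics/top0.png

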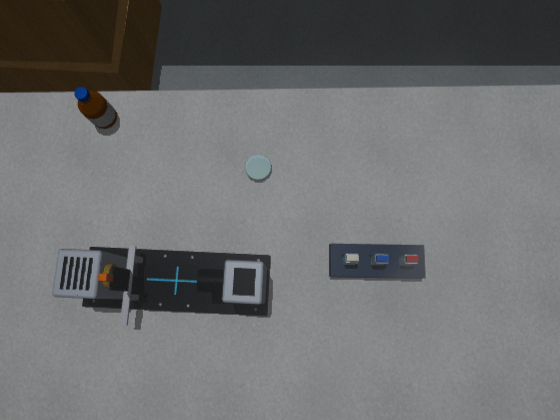

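```bash
cat > h.py <<'E'
import numpy as np, cv2
from workcell import sensors, vision
from scipy.spatial.transform import Rotation as Ro
from scipy.optimize import least_squares
def cam(n):
    i=vision.camera_info(n); return i['K'],np.array(i['eye']),Ro.from_rotvec(i['orientation']).as_matrix()
C={n:cam(n) for n in('scene','top')}
def proj(n,P):
    K,e,R=C[n]; c=(np.atleast_2d(P)-e)@R; c=c*[1,-1,-1]; u=c@K.T; return u[:,:2]/u[:,2:]
def plane(n,uv,z):
    K,e,R=C[n]; uv=np.atleast_2d(uv).astype(float); d=np.c_[uv,np.ones(len(uv))]@np.linalg.inv(K).T*[1,-1,-1]@R.T
    return e+d*((z-e[2])/d[:,2])[:,None]
def tri(a,b):
    f=lambda p:np.r_[(proj('scene',p)[0]-a),(proj('top',p)[0]-b)]
    r=least_squares(f,[.5,0,.1]); return r.x,np.abs(r.fun).max()
def mask(im,col):
    h=cv2.cvtColor(im,cv2.COLOR_BGR2HSV); H,S,V=[h[...,k].astype(int) for k in range(3)]
    return {'cyan':(abs(H-95)<12)&(S>120)&(V>90),'blue':(abs(H-112)<10)&(S>150)&(V>70),'red':((H<6)|(H>174))&(S>150)&(V>70),'orange':(abs(H-11)<7)&(S>200)&(V>110)}[col]
def blobs(im,col,amin=8):
    n,l,s,c=cv2.connectedComponentsWithStats(mask(im,col).astype('uint8'),connectivity=8)
    return [(s[i,4],c[i].round(2),s[i,:4]) for i in range(1,n) if s[i,4]>=amin]
E
python3 - <<'E'
from h import *
im={n:cv2.imread(f'pics/{n}0.png') for n in('scene','top')}
for c in('cyan','blue','red','orange'):
    for n in im: print(c,n,blobs(im[n],c))
ys,xs=np.nonzero(mask(im['top'],'cyan')); P=plane('top',np.c_[xs,ys],.0145)
print(P.min(0),P.max(0),P.mean(0))
a=cv2.resize(im['top'][235:325,45:285],None,fx=3.3,fy=3.3,interpolation=cv2.INTER_CUBIC)
b=cv2.resize(im['top'][235:290,320:435],None,fx=4,fy=4,interpolation=cv2.INTER_CUBIC)
o=np.zeros((a.shape[0]+b.shape[0],800,3),'uint8');o[:a.shape[0],:a.shape[1]]=a;o[a.shape[0]:,:b.shape[1]]=b
cv2.imwrite('pics/z0.png',np.clip(o*1.6,0,255).astype('uint8'));print(o.shape,a.shape)
E
```

```text
cyan scene [(np.int32(88), array([270.49, 178.3 ]), array([255, 165,  29,  29], dtype=int32))]
cyan top [(np.int32(172), array([173.03, 279.94]), array([147, 266,  50,  29], dtype=int32))]
blue scene [(np.int32(62), array([454.35, 148.66]), array([449, 145,  11,   8], dtype=int32)), (np.int32(78), array([169.17, 292.45]), array([163, 287,  13,  12], dtype=int32))]
blue top [(np.int32(121), array([80.36, 92.64]), array([75, 87, 12, 12], dtype=int32)), (np.int32(64), array([382.31, 257.81]), array([377, 255,  12,   6], dtype=int32))]
red scene [(np.int32(91), array([147.07, 316.19]), array([141, 310,  13,  13], dtype=int32))]
red top []
orange scene [(np.int32(13), array([286.31,  98.  ]), array([284,  97,   5,   3], dtype=int32))]
orange top [(np.int32(54), array([102.22, 276.94]), array([ 98, 274,   9,   7], dtype=int32))]
[0.46564506 0.18692805 0.0145    ] [0.52565432 0.29405726 0.0145    ] [0.49565815 0.2370828  0.0145    ]
(517, 800, 3) (297, 792, 3)
```

View pics/z0.png

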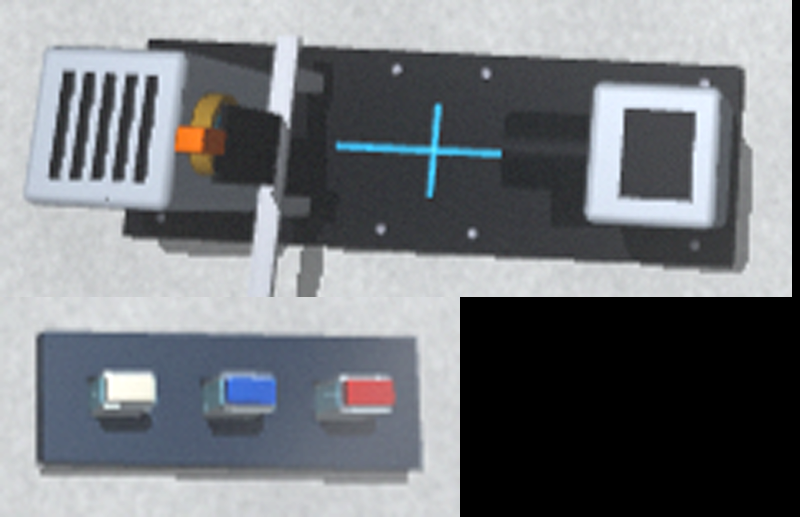

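```bash
cat > fit.py <<'E'
from h import *
def za(x,y): return [(x+.5)/3.3-.5+45,(y+.5)/3.3-.5+235]
def zb(x,y): return [(x+.5)/4-.5+320,(y-297+.5)/4-.5+235]
def fit(L,UV,guess,n='top'):
    L=np.array(L);UV=np.array(UV)
    def W(p): c,s=np.cos(p[2]),np.sin(p[2]); return np.c_[p[0]+c*L[:,0]-s*L[:,1],p[1]+s*L[:,0]+c*L[:,1],L[:,2]]
    r=least_squares(lambda p:(proj(n,W(p))-UV).ravel(),guess,loss='soft_l1')
    return r.x,(proj(n,W(r.x))-UV).round(2)
E
python3 - <<'E'
from fit import *
im={n:cv2.imread(f'pics/{n}0.png') for n in('scene','top')}
b,r=fit([[.065,.2,.014],[.065,-.2,.014],[-.065,-.2,.014],[-.065,.2,.014],[0,0,.0145],[-.045,.195,.159],[.045,.195,.159]],
 [za(149,40),za(743,68),za(738,268),za(123,236),za(434,152),za(26,202),za(44,48)],[.5,.24,0]); print(b,r.tolist())
k,r=fit([[.035,.1,.03],[.035,-.1,.03],[-.035,-.1,.03],[-.035,.1,.03]],[zb(38,333),zb(415,337),zb(421,470),zb(38,464)],[.5,-.2,0]);print(k,r.tolist())
print('stopper',plane('top',[[382.31,257.81]],.084),tri([169.17,292.45],[382.31,257.81]))
# corners of individual blobs
for P,nm in(((0,0,.0145),'cross'),):
    print('scene cross pred',proj('scene',[b[0],b[1],.0145]),'triangulated grip',plane('top',[[102.2,276.94]],.202))
    c,s=np.cos(b[2]),np.sin(b[2]); R=np.array([[c,-s],[s,c]]).T
    g=plane('top',[za(187,139)],.202)[0]; print('grip in bench',R@(g[:2]-b[:2]))
print('scene corners proj', proj('scene',[[*(k[:2]+np.array([[np.cos(k[2]),-np.sin(k[2])],[np.sin(k[2]),np.cos(k[2])]])@q),.03] for q in ([.035,.1],[.035,-.1],[-.035,-.1],[-.035,.1])]).round(1).tolist())
cv2.imwrite('pics/z1.png',np.vstack([cv2.resize(im['scene'][130:240,190:350],None,fx=3,fy=3,interpolation=cv2.INTER_CUBIC)[:290],cv2.resize(im['scene'][262:362,110:270],None,fx=3,fy=3,interpolation=cv2.INTER_CUBIC)]))
E
```

```text
[ 0.49421062  0.22829737 -0.05230957] [[0.21, -0.25], [0.9, -0.35], [-0.72, 0.13], [0.2, 0.47], [0.86, -0.13], [-1.71, 1.05], [-0.09, -0.97]]
[ 0.5337981  -0.20109157 -0.01976081] [[0.26, -0.07], [-0.42, 0.17], [-0.32, -0.08], [0.5, 0.01]]
stopper [[ 0.53459193 -0.20209483  0.084     ]] (array([ 0.53512035, -0.20255143,  0.08081425]), np.float64(0.15174979685565404))
scene cross pred [[268.1753416  178.72697476]] triangulated grip [[0.49322031 0.31494261 0.202     ]]
grip in bench [-0.00530349  0.08807231]
scene corners proj [[218.4, 278.9], [152.5, 357.0], [122.9, 339.1], [190.7, 265.1]]
```

View pics/z1.png

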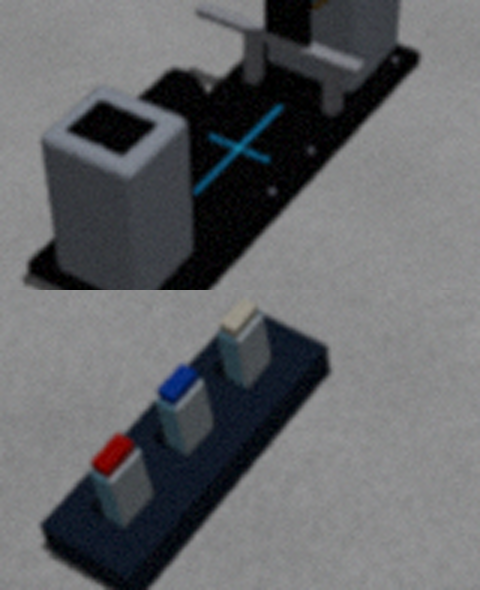

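```bash
cat > plan.py <<'E'
from h import *
import sys
def plan(*targets):
    """targets: (x,y,z,yaw of bench/rack x axis); prints tool shift and turn putting tool y along that axis"""
    s=sensors.read_state(); R=Ro.from_rotvec(s['tcp_rot']).as_matrix(); p=np.array(s['ee_pos'])
    print('t',s['t'],'tcp',p.round(4),'z',R[:,2].round(3),'ty',R[:,1].round(3),'q',np.round(s['joint_positions'],2),'F',np.round(s['ft_force'],1),'g',round(s['grip_width'],3),s['gripper_force'])
    for x,y,z,a in targets:
        d=np.array([np.cos(a),np.sin(a),0])@R; tn=np.arctan2(-d[0],d[1])
        tn=(tn+np.pi/2)%np.pi-np.pi/2
        print('shift',(R.T@(np.array([x,y,z])-p)).round(4),'turn',round(tn,4))
E
python3 - <<'E'
from plan import *
plan((.50,-.20,.30,-.052),(.493,.315,.26,-.052))
E
```

```text
t 0.1 tcp [ 0.1459 -0.6073  0.2306] z [-0.     0.001 -1.   ] ty [ 0.234 -0.972 -0.001] q [ 1.23  0.44  0.02  1.57 -0.01  1.13 -0.08] F [0.4 0.7 0.4] g 1.001 0.0
shift [ 0.4394 -0.3134 -0.069 ] turn -1.2831
shift [ 0.5529 -0.8157 -0.0283] turn -1.2831
```

Request:
{"api": "move_arm", "payload": {"series": [[[0.44,-0.313,-0.07],-1.283],[[0.44,-0.313,-0.07],-1.283],[[0.44,-0.313,-0.07],-1.283],[[0.44,-0.313,-0.07],-1.283],[[0.44,-0.313,-0.07],-1.283],[[0.44,-0.313,-0.07],-1.283],[[0.44,-0.313,-0.07],-1.283],[[0.44,-0.313,-0.07],-1.283],[[0.44,-0.313,-0.07],-1.283],[[0.44,-0.313,-0.07],-1.283],[[0.44,-0.313,-0.07],-1.283],[[0.44,-0.313,-0.07],-1.283]], "grip": 1}}

```text
t: 1.3
ee_pos: [0.5045, -0.1939, 0.3019]
tcp_rot: [-2.268, -2.174, -0.006]
ft_force: [-1.0, -0.3, -0.4]
grip_width: 1.001
gripper_force: 0.0
```

Run:
```python
from plan import *
plan((.493,.315,.26,-.052))
```

```text
t 1.3 tcp [ 0.5045 -0.1939  0.3019] z [ 0.003  0.003 -1.   ] ty [ 0.999 -0.043  0.003] q [ 0.63  0.29 -0.47  1.64  0.13  1.24  0.1 ] F [-1.  -0.3 -0.4] g 1.001 0.0
shift [ 0.5079 -0.0333  0.0434] turn 0.0095
```

Request:
{"api": "move_arm", "payload": {"series": [[[0.514,-0.034,0],0],[[0.514,-0.034,0],0],[[0.514,-0.034,0],0],[[0.514,-0.034,0],0],[[0.514,-0.034,0],0],[[0.514,-0.034,0],0],[[0.514,-0.034,0],0],[[0.514,-0.034,0],0],[[0.514,-0.034,0],0],[[0.514,-0.034,0],0],[[0.514,-0.034,0.02],0],[[0.514,-0.034,0.04],0]]}}

```text
t: 2.5
ee_pos: [0.4924, 0.318, 0.2606]
tcp_rot: [-2.272, -2.167, -0.002]
ft_force: [0.6, -1.3, -0.1]
grip_width: 1.003
gripper_force: 0.0
```

Request:
{"api": "move_arm", "payload": {"series": [[[0,0,0],0],[[0,0,0],0],[[0,0,0],0]]}}

```text
t: 2.8
ee_pos: [0.4942, 0.3139, 0.2623]
tcp_rot: [2.28, 2.161, 0.002]
ft_force: [-0.2, -0.6, -0.6]
grip_width: 1.001
gripper_force: 0.0
```

Run:
```python
from plan import *
plan((.4935,.315,.18,-.052))
im=vision.read_camera('top');im2=vision.read_camera('scene')
a=np.vstack([cv2.resize(i,None,fx=2.6,fy=2.6,interpolation=cv2.INTER_CUBIC)[:300] for i in(im[225:345,30:300],im2[60:180,180:450])])
cv2.imwrite('pics/a1.png',np.clip(a*1.5,0,255).astype('uint8'))
```

```text
t 2.8 tcp [0.4942 0.3139 0.2623] z [ 0.001  0.    -1.   ] ty [ 0.999 -0.053  0.001] q [-0.19  0.43 -0.67  1.59  0.28  1.22 -0.96] F [-0.2 -0.6 -0.6] g 1.001 0.0
shift [ 0.001  -0.0009  0.0823] turn -0.0014
```

View pics/a1.png

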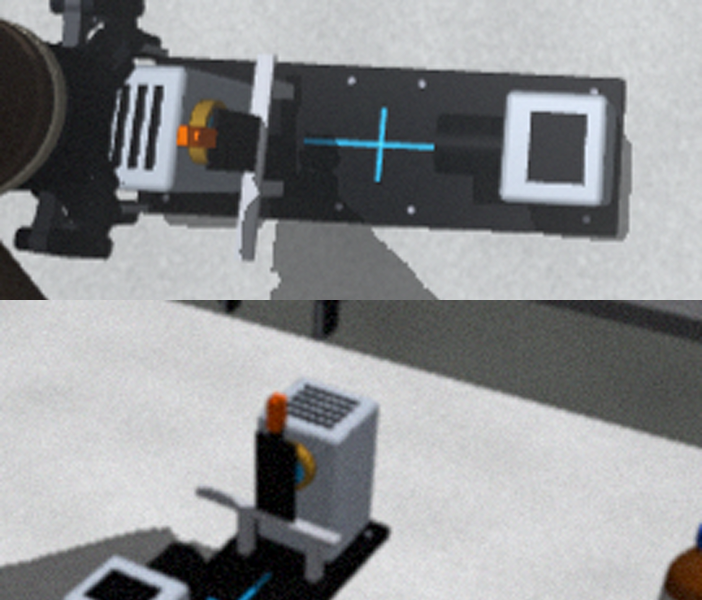

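Run:
```python
from h import *
P=[[.494,.314,.262],[.539,.312,.275],[.449,.316,.275],[.493,.315,.202]]
for n in C: print(n,proj(n,P).round(0).tolist())
p,e=tri([286.3,97.],[102.2,276.9]);print(p,e)
```

```text
scene [[286.0, 73.0], [303.0, 74.0], [269.0, 63.0], [285.0, 97.0]]
top [[88.0, 275.0], [88.0, 246.0], [81.0, 303.0], [102.0, 277.0]]
[0.49386515 0.3162201  0.19989643] 0.42735658982547875
```

Request:
{"api": "move_arm", "payload": {"series": [[[0.001,0,0.04],0],[[0.001,0,0.08],0],[[0.001,0,0.082],0],[[0.001,0,0.082],0],[[0.001,0,0.082],0]]}}

```text
t: 3.4
ee_pos: [0.4946, 0.3164, 0.1817]
tcp_rot: [2.279, 2.162, 0.005]
ft_force: [-0.0, 1.1, -0.2]
grip_width: 1.0
gripper_force: 0.0
```

Request:
{"api": "move_arm", "payload": {"series": [[[0,0,0],0],[[0,0,0],0],[[0,0,0],0],[[0,0,0],0],[[0,0,0],0],[[0,0,0],0],[[0,0,0],0],[[0,0,0],0],[[0,0,0],0],[[0,0,0],0]], "grip": 0, "squeeze": 20}}

```text
t: 4.4
ee_pos: [0.4937, 0.3155, 0.1795]
tcp_rot: [2.278, 2.163, 0.0]
ft_force: [-0.9, -2.0, 5.6]
grip_width: 0.161
gripper_force: 23.5
```

Request:
{"api": "move_arm", "payload": {"series": [[[0,-0.006,0],0],[[0,-0.012,0],0],[[0,-0.018,0],0],[[0,-0.024,0],0],[[0,-0.03,0],0],[[0,-0.034,0],0],[[0,-0.036,0],0],[[0,-0.036,0],0],[[0,-0.036,0],0]]}}

```text
t: 5.3
ee_pos: [0.4569, 0.3175, 0.1794]
tcp_rot: [-2.278, -2.163, 0.001]
ft_force: [-0.6, -0.2, 7.5]
grip_width: 0.16
gripper_force: 23.9
```

Request:
{"api": "move_arm", "payload": {"series": [[[0,-0.002,0],0],[[0,-0.004,0],0],[[0,-0.005,0],0],[[0,-0.005,0],0],[[0,-0.005,0],0]]}}

```text
t: 5.8
ee_pos: [0.4549, 0.3176, 0.1795]
tcp_rot: [2.279, 2.16, 0.005]
ft_force: [9.4, 1.4, 0.4]
grip_width: 0.16
gripper_force: 22.9
```

Request:
{"api": "move_arm", "payload": {"series": [[[0,-0.002,0],0],[[0,-0.003,0],0],[[0,-0.003,0],0]]}}

```text
t: 6.1
ee_pos: [0.4547, 0.3175, 0.1795]
tcp_rot: [2.279, 2.157, 0.011]
ft_force: [19.6, 2.9, -6.4]
grip_width: 0.155
gripper_force: 22.1
```

Request:
{"api": "move_arm", "payload": {"series": [[[0,0.006,0],0],[[0,0.006,0],0],[[0,0.006,0],0]], "grip": 0.5}}

```text
t: 6.4
ee_pos: [0.4546, 0.3173, 0.1787]
tcp_rot: [-2.277, -2.163, 0.003]
ft_force: [-0.5, 0.5, 0.0]
grip_width: 0.503
gripper_force: 0.0
```

Run:
```python
from plan import *
plan((.46,.317,.26,-.052))
```

```text
t 6.4 tcp [0.4546 0.3173 0.1787] z [-0.002 -0.001 -1.   ] ty [ 0.999 -0.051 -0.002] q [-0.23  0.46 -0.66  1.77  0.32  1.02 -1.06] F [-0.5  0.5  0. ] g 0.503 0.0
shift [-0.0001  0.0052 -0.0813] turn 0.0005
```

Request:
{"api": "move_arm", "payload": {"series": [[[0,0,-0.03],0],[[0,0,-0.08],0],[[0,0,-0.12],0],[[0,0,-0.12],0],[[0,0,-0.12],0]], "grip": 0.6}}

```text
t: 6.9
ee_pos: [0.4551, 0.3179, 0.3]
tcp_rot: [2.278, 2.163, 0.002]
ft_force: [-0.1, -0.2, -0.4]
grip_width: 0.6
gripper_force: 0.0
```

Run:
```python
from plan import *
plan((.5347,-.2020,.26,-.02))
im=vision.read_camera('top');cv2.imwrite('pics/top2.png',im)
print(blobs(im,'orange'));im2=vision.read_camera('scene');print(blobs(im2,'orange'),blobs(im2,'blue'),blobs(im,'blue'))
b=np.array([.495,.2298,-.0523]);g=plane('top',[blobs(im,'orange')[0][1]],.202)[0];print(g,.494-.045+.0044)
```

```text
t 6.9 tcp [0.4551 0.3179 0.3   ] z [ 0.001  0.001 -1.   ] ty [ 0.999 -0.051  0.001] q [-0.19  0.35 -0.69  1.6   0.23  1.27 -0.98] F [-0.1 -0.2 -0.4] g 0.6 0.0
shift [-0.5151  0.1061  0.0398] turn -0.0314
[(np.int32(33), array([ 97.33, 299.12]), array([ 95, 296,   6,   8], dtype=int32))]
[] [(np.int32(62), array([454.37, 148.81]), array([449, 146,  11,   7], dtype=int32)), (np.int32(80), array([168.96, 292.82]), array([163, 288,  13,  11], dtype=int32))] [(np.int32(121), array([80.36, 92.64]), array([75, 87, 12, 12], dtype=int32)), (np.int32(62), array([382.37, 257.9 ]), array([377, 255,  12,   6], dtype=int32))]
[0.4550202  0.32065741 0.202     ] 0.4534
```

Request:
{"api": "move_arm", "payload": {"series": [[[-0.515,0.106,0],-0.031],[[-0.515,0.106,0],-0.031],[[-0.515,0.106,0],-0.031],[[-0.515,0.106,0],-0.031],[[-0.515,0.106,0],-0.031],[[-0.515,0.106,0],-0.031],[[-0.515,0.106,0],-0.031],[[-0.515,0.106,0],-0.031],[[-0.515,0.106,0],-0.031],[[-0.515,0.106,0],-0.031],[[-0.515,0.106,0],-0.031],[[-0.515,0.106,0],-0.031]]}}

```text
t: 8.2
ee_pos: [0.5333, -0.2076, 0.2968]
tcp_rot: [-2.251, -2.188, 0.005]
ft_force: [-0.1, 0.4, -1.1]
grip_width: 0.599
gripper_force: 0.0
```

Request:
{"api": "move_arm", "payload": {"series": [[[0,0,0.05],0],[[0,0,0.1],0],[[0,0,0.14],0],[[0,0,0.15],0],[[0,0,0.15],0],[[0,0,0.15],0]]}}

```text
t: 8.8
ee_pos: [0.5357, -0.202, 0.1509]
tcp_rot: [2.243, 2.198, 0.002]
ft_force: [0.6, -0.5, 1.4]
grip_width: 0.6
gripper_force: 0.0
```

Run:
```python
from plan import *
plan((.5347,-.2020,.037,-.02))
im=vision.read_camera('top');im2=vision.read_camera('scene')
a=np.vstack([cv2.resize(im[225:300,310:450],None,fx=4,fy=4,interpolation=cv2.INTER_CUBIC),cv2.resize(im2[225:300,110:250],None,fx=4,fy=4,interpolation=cv2.INTER_CUBIC)])
cv2.imwrite('pics/a2.png',np.clip(a*1.5,0,255).astype('uint8'))
```

```text
t 8.8 tcp [ 0.5357 -0.202   0.1509] z [ 0.002 -0.    -1.   ] ty [ 1.    -0.021  0.002] q [ 0.59  0.47 -0.45  1.77  0.25  0.95  0.02] F [ 0.6 -0.5  1.4] g 0.6 0.0
shift [ 1.000e-04 -1.300e-03  1.139e-01] turn -0.0005
```

View pics/a2.png

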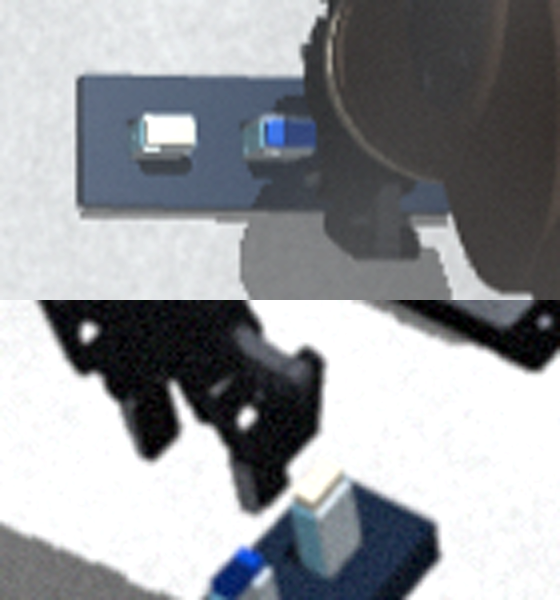

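Run:
```python
from h import *
t=np.array([.5357,-.202,.151]); 
print(proj('scene',[t,t+[.033,0,.006],t+[-.033,0,.006],t+[0,0,-.067]]).round(1).tolist())
print([[110+x/4,225+(y-300)/4] for x,y in((150,455),(255,505))])
```

```text
[[163.2, 268.3], [177.9, 273.6], [147.8, 258.9], [169.2, 291.3]]
[[147.5, 263.75], [173.75, 276.25]]
```

Request:
{"api": "move_arm", "payload": {"series": [[[0,-0.001,0.04],0],[[0,-0.001,0.08],0],[[0,-0.001,0.105],0],[[0,-0.001,0.114],0],[[0,-0.001,0.114],0],[[0,-0.001,0.114],0]]}}

```text
t: 9.5
ee_pos: [0.5351, -0.2026, 0.0371]
tcp_rot: [2.243, 2.196, 0.002]
ft_force: [0.5, 0.1, 0.3]
grip_width: 0.597
gripper_force: 0.0
```

Request:
{"api": "move_arm", "payload": {"series": [[[0,0,0],0],[[0,0,0],0],[[0,0,0],0],[[0,0,0],0],[[0,0,0],0],[[0,0,0],0],[[0,0,0],0],[[0,0,0],0]], "grip": 0, "squeeze": 25}}

```text
t: 10.3
ee_pos: [0.5344, -0.2027, 0.0365]
tcp_rot: [2.244, 2.197, 0.001]
ft_force: [-1.7, 0.6, 8.6]
grip_width: 0.204
gripper_force: 29.2
```

Run:
```python
from plan import *
plan((.495,.23,.118,-.052))
im2=vision.read_camera('scene')
cv2.imwrite('pics/a3.png',np.clip(cv2.resize(im2[250:350,100:240],None,fx=5,fy=5,interpolation=cv2.INTER_CUBIC)*1.5,0,255).astype('uint8'))
```

```text
t 10.3 tcp [ 0.5344 -0.2027  0.0365] z [ 0.002 -0.001 -1.   ] ty [ 1.    -0.021  0.002] q [ 0.55  0.61 -0.39  1.87  0.34  0.72 -0.06] F [-1.7  0.6  8.6] g 0.204 29.215835630893707
shift [ 0.4317 -0.0484 -0.0819] turn 0.0308
```

View pics/a3.png

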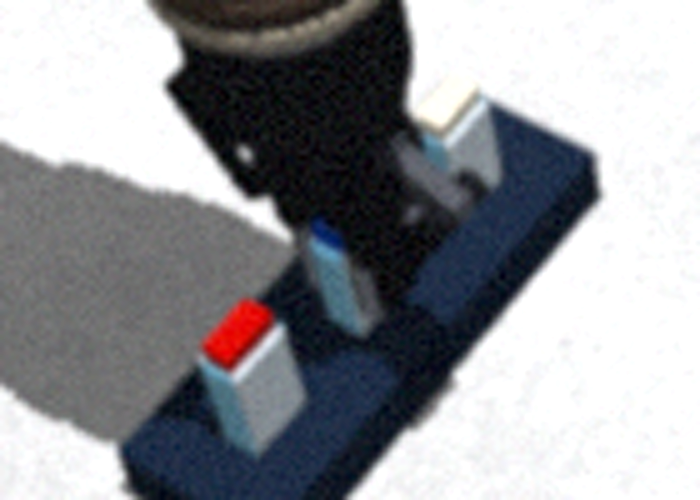

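Request:
{"api": "move_arm", "payload": {"series": [[[0,0,-0.005],0],[[0,0,-0.015],0],[[0,0,-0.03],0],[[0,0,-0.05],0],[[0,0,-0.08],0],[[0,0,-0.11],0],[[0,0,-0.14],0],[[0,0,-0.17],0],[[0,0,-0.185],0],[[0,0,-0.19],0],[[0,0,-0.19],0]], "squeeze": 30}}

```text
t: 11.45
ee_pos: [0.5337, -0.2024, 0.2263]
tcp_rot: [2.244, 2.197, 0.0]
ft_force: [0.1, -0.9, -0.1]
grip_width: 0.207
gripper_force: 30.0
```

Run:
```python
from plan import *
plan((.495,.23,.225,-.052))
```

```text
t 11.45 tcp [ 0.5337 -0.2024  0.2263] z [ 0.001 -0.001 -1.   ] ty [ 1.    -0.021  0.001] q [ 0.61  0.4  -0.47  1.69  0.2   1.11  0.06] F [ 0.1 -0.9 -0.1] g 0.207 29.95867609977722
shift [ 0.4315 -0.0478  0.001 ] turn 0.0309
```

Request:
{"api": "move_arm", "payload": {"series": [[[0.01,-0.001,0],0],[[0.035,-0.004,0],0.002],[[0.075,-0.008,0],0.005],[[0.12,-0.013,0],0.008],[[0.165,-0.018,0],0.011],[[0.21,-0.023,0],0.014],[[0.255,-0.028,0],0.018],[[0.3,-0.033,0],0.021],[[0.345,-0.038,0],0.024],[[0.385,-0.043,0],0.028],[[0.415,-0.046,0],0.031],[[0.431,-0.048,0],0.031]]}}

```text
t: 12.65
ee_pos: [0.4924, 0.2333, 0.2242]
tcp_rot: [-2.272, -2.166, 0.002]
ft_force: [1.5, -0.4, -0.9]
grip_width: 0.203
gripper_force: 30.0
```

Request:
{"api": "move_arm", "payload": {"series": [[[0,0,0.015],0],[[0,0,0.04],0],[[0,0,0.07],0],[[0,0,0.09],0],[[0,0,0.1],0],[[0,0,0.107],0],[[0,0,0.107],0],[[0,0,0.107],0]]}}

```text
t: 13.45
ee_pos: [0.495, 0.2299, 0.1189]
tcp_rot: [2.278, 2.163, 0.001]
ft_force: [0.2, 0.4, -0.8]
grip_width: 0.204
gripper_force: 29.9
```

Run:
```python
from plan import *
plan((.495,.23,.118,-.052))
im={n:vision.read_camera(n) for n in('top','scene')}
a=np.vstack([cv2.resize(im['top'][220:330,40:300],None,fx=3,fy=3,interpolation=cv2.INTER_CUBIC)[:300],cv2.resize(im['scene'][110:210,200:360],None,fx=3,fy=3,interpolation=cv2.INTER_CUBIC).copy()[:, :480].repeat(1,1) if 0 else cv2.resize(im['scene'][85:185,150:410],None,fx=3,fy=3,interpolation=cv2.INTER_CUBIC)])
cv2.imwrite('pics/a4.png',np.clip(a*1.6,0,255).astype('uint8'))
for n in im: cv2.imwrite(f'pics/f_{n}.png',im[n]); print(n,blobs(im[n],'blue'))
# expected eye/top/bottom of the held cell
for n in C: print(n,proj(n,[[.495,.23,.095],[.495,.23,.157],[.495,.23,.167]]).round(1).tolist())
```

```text
t 13.45 tcp [0.495  0.2299 0.1189] z [ 0.001  0.    -1.   ] ty [ 0.999 -0.052  0.001] q [-0.12  0.5  -0.57  1.86  0.34  0.88 -0.9 ] F [ 0.2  0.4 -0.8] g 0.204 29.931980967521667
shift [ 0.0001 -0.      0.0009] turn 0.0
top [(np.int32(123), array([80.39, 92.66]), array([75, 87, 12, 13], dtype=int32))]
scene [(np.int32(66), array([454.41, 148.92]), array([449, 145,  11,  10], dtype=int32))]
scene [[268.4, 152.8], [268.0, 131.3], [268.0, 127.7]]
top [[166.4, 278.5], [157.6, 276.9], [156.0, 276.7]]
```

View pics/a4.png

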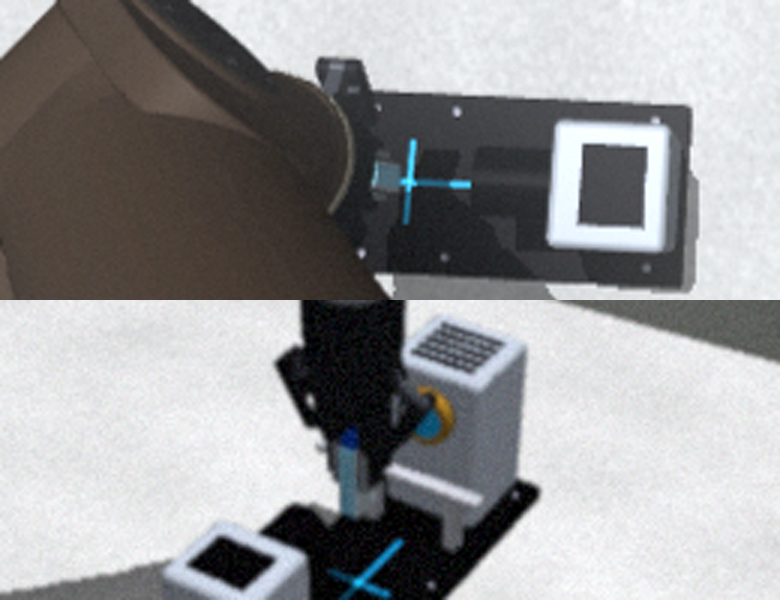

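Run:
```python
from h import *
a=-.0523;ux=np.array([np.cos(a),np.sin(a),0]);uy=np.array([-np.sin(a),np.cos(a),0]);c=np.array([.495,.23,0])
for n,off,(y0,x0) in(('top',0,(220,40)),('scene',300,(85,150))):
    P=[c+uy*-.014+ux*dx+[0,0,z] for z in(.095,.157) for dx in(-.009,.009)]+[c+[0,0,.0145]]
    print(n,((proj(n,P)-[x0,y0])*3+[1,1+off]).round(0).tolist())
```

```text
top [[400.0, 191.0], [403.0, 164.0], [375.0, 188.0], [378.0, 158.0], [410.0, 182.0]]
scene [[337.0, 510.0], [356.0, 517.0], [335.0, 445.0], [355.0, 453.0], [357.0, 581.0]]
```

```bash
python3 -c "
from workcell import hand_in
print(hand_in())"
```

```text
the job is handed in; nothing more can be done
None
```

The shutter is open to its end stop and the blue-stopper cell is held upright by its frosted faces at mid-beam. The job was handed in at about 13.5 s, and the hand-in call gave no verdict.

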